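# Clamp the stack of glue trays, peel off the top tray and present it

## Task

Turn the red clamp collar clockwise all the way to its locked mark, so that the stack of glue trays is held down, and let go of it. Then take the top tray by its yellow corner tab and peel it off the sticky stack: raise that corner first, well clear, while the opposite corner still rests on the stack. Carry the tray over the middle of the green mat and finish while holding it there level, still, at least 10 cm above the mat, leaving the rest of the stack clamped in its place and everything else undisturbed.

Things in the scene. Friction and masses are not known exactly. Their poses are not given: they have to be found in the camera images.
- holder: fixed blue base plate, 170 mm (x) by 330 mm (y), 8 mm thick, carrying the tray stack and the red collar. Origin on the bench under the centre of the stack; the plate runs from y = -105 to y = +225 mm in its frame, z up. The collar's axis stands at x = 0, y = +165 mm, the green locked mark lies at y = +207 mm.
- collar (a joint): angle (rad) of the red collar about its vertical axis: 0 open, growing clockwise from above to a hard stop at 1.25, locked; starts at 0 to 0.35, stays where left, takes 0.06 N m. At value v its wing bar is turned (1.25 - v) counterclockwise from the holder's y axis. Locked, the bar's white stripe points to the green mark and a steel tongue lies 2 mm over the stack's carrier plate, holding it down.
- collar_grip (a point): point on the collar's axis in the red wing bar that stands on its drum (52 mm in diameter). The bar is 56 mm long, 12 mm thick, 32 mm tall; its foot is 60 mm, its top 92 mm and this point 78 mm above the bench
- stack: the lower trays: nested, aluminium, rim 130 (x) by 180 mm (y), on a dark carrier plate, loose between low lips on the holder, 0.8 kg. Origin at its underside's centre, 8 mm above the bench, axes as the holder's; rim top 45 mm above it. Four amber dabs of dried glue on the long sides (y = -64, +64 mm) cling to the top tray's rim edge: about 1.7 N each until it has risen 5 mm.
- tray: top tray, aluminium, about 0.12 kg, axes as the stack's: rim 130 (x) by 180 mm (y), 4 mm thick; well 15 mm deep, 100 by 150 mm outside, 3 mm walls, 4 mm play all round in the stack. Origin at the centre of the well's underside, 30 mm above the stack's; rim top at 19 mm. Yellow upright tab on the rim at the -x +y corner: 12 mm thick (x), 30 mm long (y), 36 mm tall.
- tray_tab (a point): point in the middle of the yellow tab, 22 mm above the rim's top and 14 mm below the tab's top, at (-56, 68, 41) mm in the tray's frame
- tray_far (a point): outer corner of the tray's rim diagonally opposite the tab, on the rim's underside, at (65, -90, 15) mm in the tray's frame; it rests on the stack's rim
- mat: fixed green mat with a white border line, 200 mm (x) by 160 mm (y), 3 mm thick, on the bench. Origin at the centre of its underside.
- glue_bottle: bystander: white glue bottle with red cap, 52 mm in diameter, 120 mm tall, origin at the centre of its underside
- tub: bystander: small white tub with red lid, 80 mm in diameter, 85 mm tall, origin at the centre of its underside
- roll: bystander: standing paper roll, 76 mm in diameter, 75 mm tall, origin at the centre of its underside
- brush: bystander: flat glue brush lying on the bench, about 200 mm long, 20 mm high, origin at its underside
- book: bystander: blue-covered book block, 118 by 160 mm, 33 mm thick, origin at the centre of its underside
- clamp: bystander: blue bar clamp lying flat, 320 mm long, about 30 mm high, origin on the underside near its middle
There are look-alikes about, which are no part of the job. Leave any brown look-alike of the tray alone.

How it is judged:
By the outcome, as a careful person would: the job done as asked, in the order asked, and still so for the second after the job is handed in, while the arm keeps its last pose, push and grip.
It also fails if it takes over 54 s, if anything falls off the work surface, if the arm or the gripper's body presses on something with over 40 N, if the wrist force passes 120 N, or if a joint passes its speed limit or range.

## Robot

A 6-joint arm with a two-finger parallel gripper is mounted at the origin on the work surface. World frame = base frame: x ahead of the robot, y to its left, z up, the work surface at z = 0. Lengths are in m, angles in rad, forces in N, time in s.
With the tool pointing down it reaches from about 0.375 to 0.9 m from the base axis. Payload 3.1 kg.
Tool frame: the origin (TCP) lies at the very end of the fingers, on their centre line; the grasp point (between the pads) lies 19 mm behind it; z points along the fingers, y is the direction in which the jaws open and shut (so a half turn about z gives the same grasp; the last joint's range is limited). The gripper opens to 85 mm and grips with 20 to 120 N. Pads are 22 mm wide; open, the fingers measure 114 mm over their backs; the gripper's body (76 mm by 85 mm) begins 54 mm behind the grasp point. The pads swing forward as they close: fully open they stand 13 mm farther back than shut.
Start: joints at [-1.429, 0.527, 1.433, -0, 1.181, -0.178], TCP at [0.197, -0.593, 0.231] pointing down, gripper open.
Joint ranges: [-3.08, 3.08], [-0.75, 2.2], [0.22, 2.44], [-1.43, 4.57], [0, 2.65], [-2.85, 2.85]. Speed limits (rad/s): [2.79, 2.79, 3.14, 3.14, 3.14, 3.14].

## Interface

Orientations are given as a unit quaternion [x, y, z, w].
In Python, from station import manip gives the robot as it stands. The module is installed in compiled form; this text tells all that it offers.
- The arm moves only by the tool send_rows, never from a script. Its argument "commands" is a list of rows, each an object with "delta_pos": the shift along the world's x, y, z in cm, a list of three; "yaw": the turn about the world's z in rad. A call has 1 to 10 rows; each row shifts and turns the pose as measured when the row begins; what a row does not reach is not made up. A row lasts 1/8 s, in which the tool goes at most 62.5 mm and 10.7 degrees, less where a joint would pass 70% of its speed; a pose out of reach is approached as far as the arm can. A call is refused whole if a number of a shift passes 6.25 or a number of a turn 0.188, either way. A call with a gripper value outside its range is refused whole. "grip" is the closure, from -1 (fully open) to 1 (shut), set as the call begins (left out, the last holds). The fingers move at their own pace and stop on an object; "force" is the grip in N (left out, the last holds). Time passes only in rows, so rows that do not move let the fingers close. It gives the time, the measured TCP pose, the force and the opening at its end, in the units of the state.
- manip.sense(): the state, without advancing time (a new reading comes with each control period).
- manip.snapshot(name): name is "scene" or "side" or "wrist"; returns the picture (384x512x3 uint8, blue, green, red); there is no depth.
- manip.get_calibration(name): a dict with "fx", "fy", "cx", "cy" (pixels), "world_to_cam" (4x4, takes a point from world to camera coordinates); the wrist camera has in their place "mount" (4x4, takes a point from camera to tool coordinates, whose origin is the TCP and whose axes are the flange's). Camera axes: x right, y down, z forward; pixel columns grow to the right and rows downward; lengths in m; the calibration is good to about 2 mm. A picture is of the moment at which its call begins: read the wrist's pose just before it. get_calibration takes no time and is no camera call.
- manip.sign_off(): hands the job in, once; it reports no verdict.
The state is a dict: "t": time; "q": joint angles; "qd": joint speeds; "tau": joint torques, N m; "tcp_pos": TCP position; "tool_rot": TCP orientation; "force": force on the tool from outside, world axes, zero at the start; "ft_torque": the same for the moment, N m; "finger_gap": opening from 0.0 (shut) to 1.0 (fully open).
Only numpy, scipy, OpenCV 4.12 (cv2) and the standard library are available. Lean on these libraries where they do the work, as an engineer would, in place of code of your own. Each camera call takes 0.05 s, during which the arm holds its last target. There are 200 camera calls.

## Working session

There is one attempt and no reset: what is moved stays moved. The work goes in short steps, Python scripts to look and compute and a tool call to move; the robot and the scene stay as the last step left them, time stands still between calls to the robot, and variables do not carry over. Pictures are saved under pics/ and viewed, about 8 in all and at most 12, crops included, and the job is handed in when it is done.

Besides the shell and the picture viewer there is one more tool, called after ">>>" in YAML: its name, and indented under it one key for each argument. send_rows: Moves the arm, as the interface text tells. Its arguments: {"type":"object","properties":{"commands":{"type":"array","items":{"type":"object","properties":{"delta_pos":{"type":"array","items":{"type":"number"}},"yaw":{"type":"number"}}}},"grip":{"type":"number"},"force":{"type":"number"}},"required":["commands"]}

```bash
mkdir -p pics
python3 - <<'E'
from station import manip
import cv2,numpy as np
for n in("scene","side"):
    cv2.imwrite(f"pics/{n}0.png",cv2.resize(manip.snapshot(n),(800,600),interpolation=cv2.INTER_CUBIC))
    c=manip.get_calibration(n);print(n,c["fx"],c["cx"],c["cy"],np.round(c["world_to_cam"],3).tolist())
print(np.round(manip.get_calibration("wrist")["mount"],3).tolist())
s=manip.sense();print(s)
E
```

```text
scene 409.5000277173938 255.94864079788954 190.6687186945298 [[0.87, 0.493, -0.017, -0.427], [0.378, -0.688, -0.619, -0.166], [-0.317, 0.532, -0.785, 1.615], [0.0, 0.0, 0.0, 1.0]]
side 401.80907619054244 254.19828217071972 195.65142205894017 [[-0.833, -0.554, -0.015, 0.438], [-0.412, 0.637, -0.652, 0.285], [0.371, -0.537, -0.758, 1.212], [0.0, 0.0, 0.0, 1.0]]
[[0.0, -0.945, -0.328, 0.084], [1.0, 0.0, 0.0, 0.001], [-0.0, -0.328, 0.945, -0.142], [0.0, 0.0, 0.0, 1.0]]
{'t': 0.1, 'q': array([-1.42951347e+00,  5.28393297e-01,  1.43377888e+00, -1.43333000e-05,
        1.18145291e+00, -1.78479231e-01]), 'qd': array([-0.00089023, -0.00208501, -0.0034102 ,  0.00133716, -0.00074575,
       -0.00206682]), 'tau': array([-1.46190978e-04, -4.43303061e+01, -1.78586537e+01, -1.88193344e-04,
        3.86827844e-03,  1.20693036e-05]), 'tcp_pos': array([ 0.19640469, -0.59264064,  0.23041766]), 'tool_rot': array([ 9.87245285e-01,  1.59203378e-01,  1.22722658e-05, -1.01616089e-03]), 'force': array([ 0.03953431, -0.44272093,  0.49017886]), 'ft_torque': array([-0.0186502 , -0.00694985,  0.01030819]), 'finger_gap': 0.9976631621894618}
```

View pics/scene0.png

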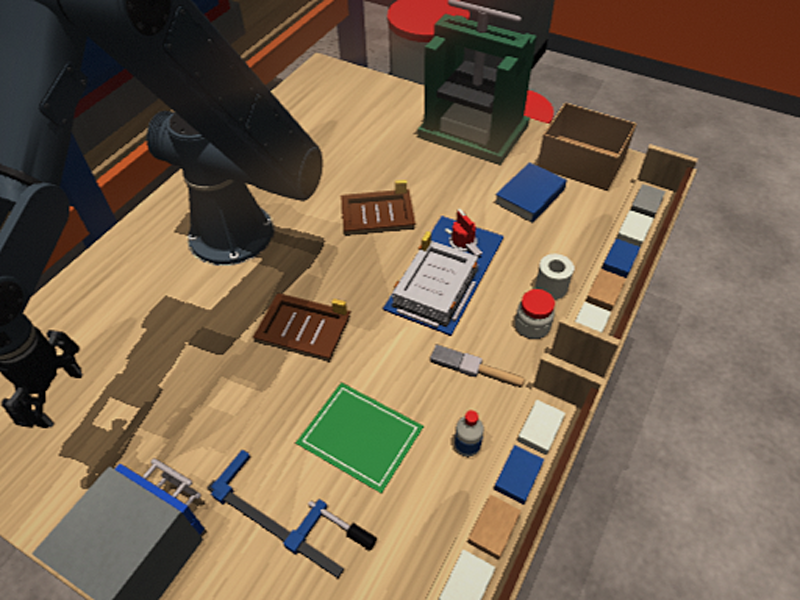

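View pics/side0.png

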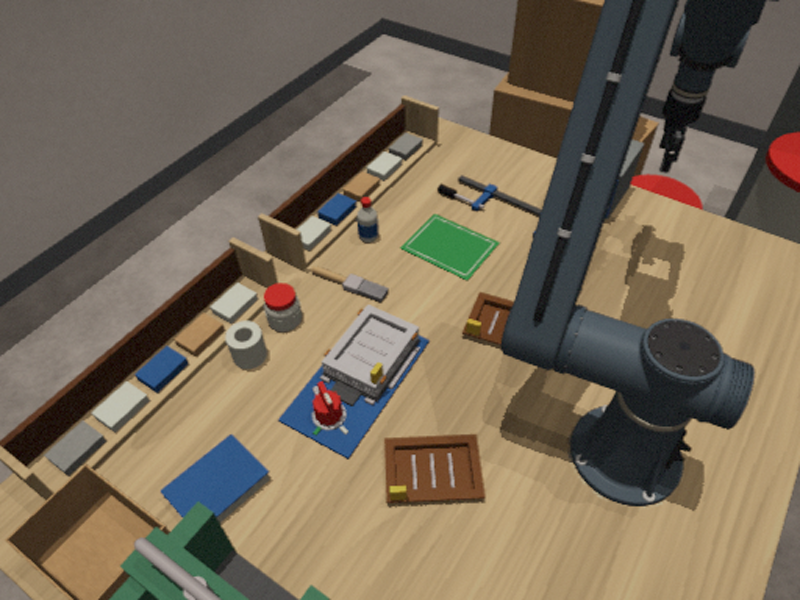

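The one meant is the aluminium tray on the blue holder, at scene (440,275) and side (370,350). Brown look-alikes at scene (378,210) and (302,325) are to be left alone. I'll enlarge the holder in both views.

```bash
cat > h.py <<'E'
from station import manip
import cv2,numpy as np
C={n:manip.get_calibration(n) for n in("scene","side")}
def ray(n,u,v,z):   # native pixel -> world point at height z
    c=C[n];W=np.array(c["world_to_cam"]);R,t=W[:3,:3],W[:3,3]
    o=-R.T@t;d=R.T@np.array([(u-c["cx"])/c["fx"],(v-c["cy"])/c["fy"],1])
    return o+d*(z-o[2])/d[2]
def proj(n,p):
    c=C[n];q=np.array(c["world_to_cam"])@np.r_[p,1]
    return np.array([c["fx"]*q[0]/q[2]+c["cx"],c["fy"]*q[1]/q[2]+c["cy"]])
E
python3 - <<'E'
from h import *
a=manip.snapshot("scene")[130:220,240:330];b=manip.snapshot("side")[192:292,175:275]
r=lambda i:cv2.resize(i,(400,400),interpolation=cv2.INTER_CUBIC)
cv2.imwrite("pics/crop.png",np.hstack([r(a),r(b)]))
for u,v in((343,384),(423,430),(381,490),(297,443)): print(ray("scene",u/1.5625,v/1.5625,.003).round(3))
print("side")
for u,v in((437,215),(498,244),(466,278),(402,246)): print(ray("side",u/1.5625,v/1.5625,.003).round(3))
E
```

```text
[ 0.489 -0.236  0.003]
[ 0.684 -0.247  0.003]
[ 0.673 -0.393  0.003]
[ 0.482 -0.391  0.003]
side
[ 0.662 -0.395  0.003]
[ 0.474 -0.384  0.003]
[ 0.484 -0.237  0.003]
[ 0.675 -0.246  0.003]
```

View pics/crop.png

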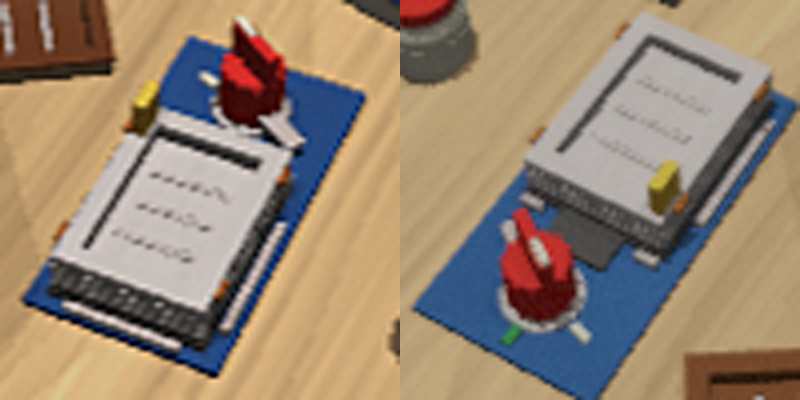

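Run:
```python
from h import *
from scipy.optimize import least_squares
S=[((.085,.225,.008),(365,95)),((-.085,.225,.008),(190,38)),((-.085,-.105,.008),(25,302)),((.085,-.105,.008),(217,376)),
((-.065,-.09,.057),(50,262)),((.065,-.09,.057),(212,318)),((.065,.09,.057),(293,150)),((-.056,.068,.079),(145,107))]
D=[((.085,.225,.008),(13,308)),((.065,-.09,.057),(242,14)),((-.065,-.09,.057),(372,70)),((.065,.09,.057),(125,160)),((-.065,.09,.057),(265,225)),((-.056,.068,.079),(264,187))]
obs=[("scene",np.array(p),np.array(q)/(400/90)+[240,130]) for p,q in S]+[("side",np.array(p),np.array(q)/4+[175,192]) for p,q in D]
def T(x,p):
    c,s=np.cos(x[2]),np.sin(x[2]);return np.array([x[0]+c*p[0]-s*p[1],x[1]+s*p[0]+c*p[1],p[2]])
f=lambda x:np.concatenate([proj(n,T(x,p))-q for n,p,q in obs])
r=least_squares(f,[.6,.1,0],loss="soft_l1");x=r.x
print(x,f(x).reshape(-1,2).round(1).tolist())
for n,p in(("grip",(0,.165,.078)),("tab",(-.056,.068,.079)),("mark",(0,.207,.008)),("far",(.065,-.09,.053))):print(n,T(x,p).round(4))
```

```text
[0.53862037 0.08128334 0.07260896] [[-0.4, -1.1], [-1.5, -1.1], [-1.2, -0.5], [0.2, -0.7], [-0.2, -1.3], [-1.8, -1.4], [-0.7, 0.1], [-0.5, -0.5], [-0.5, -0.7], [-1.1, -1.5], [-0.6, -1.5], [-0.8, -1.0], [-1.2, -0.8], [-0.1, -1.6]]
grip [0.5267 0.2458 0.078 ]
tab [0.4778 0.145  0.079 ]
mark [0.5236 0.2877 0.008 ]
far [ 0.61   -0.0038  0.053 ]
```

>>> send_rows:
  commands:
    - {"delta_pos": [2.1, 5.3, 0.2], "yaw": 0.14}
    - {"delta_pos": [2.1, 5.3, 0.2], "yaw": 0.14}
    - {"delta_pos": [2.1, 5.3, 0.2], "yaw": 0.14}
    - {"delta_pos": [2.1, 5.3, 0.2], "yaw": 0.14}
    - {"delta_pos": [2.1, 5.3, 0.2], "yaw": 0.14}
    - {"delta_pos": [2.1, 5.3, 0.2], "yaw": 0.14}
    - {"delta_pos": [2.1, 5.3, 0.2], "yaw": 0.14}
    - {"delta_pos": [2.1, 5.3, 0.2], "yaw": 0.14}
  grip: -1

```text
t: 1.2
tcp_pos: [0.3661, -0.1608, 0.2462]
tool_rot: [0.743, 0.67, 0.001, 0.002]
force: [0.7, 0.0, 0.3]
finger_gap: 1.003
```

>>> send_rows:
  commands:
    - {"delta_pos": [2.0, 5.2, 0], "yaw": 0.145}
    - {"delta_pos": [2.0, 5.2, 0], "yaw": 0.145}
    - {"delta_pos": [2.0, 5.2, 0], "yaw": 0.145}
    - {"delta_pos": [2.0, 5.2, 0], "yaw": 0.145}
    - {"delta_pos": [2.0, 5.2, 0], "yaw": 0.145}
    - {"delta_pos": [2.0, 5.2, 0], "yaw": 0.145}
    - {"delta_pos": [2.0, 5.2, 0], "yaw": 0.145}
    - {"delta_pos": [2.0, 5.2, 0], "yaw": 0.145}
    - {"delta_pos": [0, 0, 0]}

```text
validation failed for argument at $.co...
```

```bash
cat >> h.py <<'E'
from scipy.spatial.transform import Rotation as Ro
def wcal(s):
    c=manip.get_calibration("wrist");T=np.eye(4);T[:3,:3]=Ro.from_quat(s["tool_rot"]).as_matrix();T[:3,3]=s["tcp_pos"]
    d=dict(c);d["world_to_cam"]=np.linalg.inv(T@np.array(c["mount"]));C["wrist"]=d
E
python3 - <<'E'
from h import *
import json
s=manip.sense();wcal(s);im=manip.snapshot("wrist")
print(s["tcp_pos"],s["tool_rot"],s["q"].round(2))
np.save("w1.npy",C["wrist"]["world_to_cam"])
for p in((.5267,.2458,.092),(.4778,.145,.093),(.5236,.2877,.008)):print(proj("wrist",p)*1.5)
cv2.imwrite("pics/w1.png",cv2.resize(im,None,fx=1.5,fy=1.5,interpolation=cv2.INTER_CUBIC))
E
```

```text
[ 0.36614502 -0.16084584  0.24615976] [0.74279478 0.66951632 0.00117917 0.00155718] [-0.7   0.2   1.95  0.    1.   -0.59]
[ 726.51046343 -948.48781889]
[ 574.99127019 -499.10876151]
[ 613.38123613 -747.04308733]
```

View pics/w1.png

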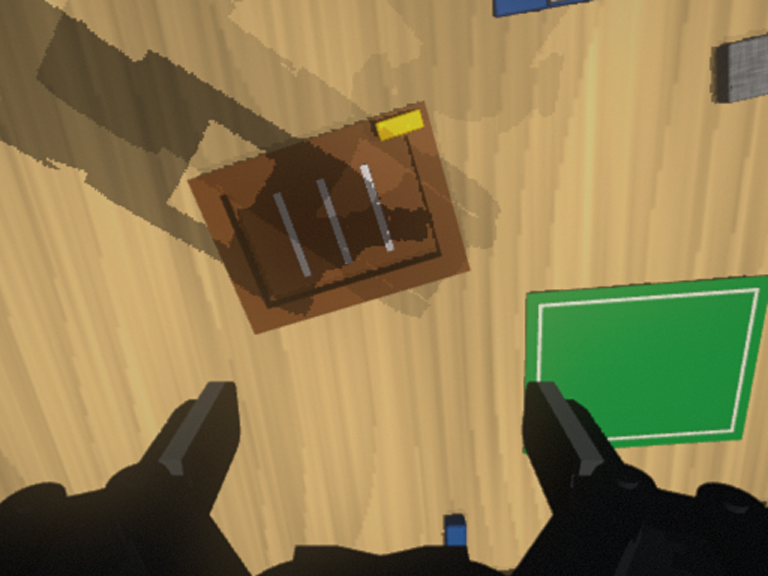

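The move was refused because the last row had no yaw. This picture shows only a brown look-alike at (330,215) and the edge of the mat, so I'll send the move again.

>>> send_rows:
  commands:
    - {"delta_pos": [2.0, 5.2, 0], "yaw": 0.145}
    - {"delta_pos": [2.0, 5.2, 0], "yaw": 0.145}
    - {"delta_pos": [2.0, 5.2, 0], "yaw": 0.145}
    - {"delta_pos": [2.0, 5.2, 0], "yaw": 0.145}
    - {"delta_pos": [2.0, 5.2, 0], "yaw": 0.145}
    - {"delta_pos": [2.0, 5.2, 0], "yaw": 0.145}
    - {"delta_pos": [2.0, 5.2, 0], "yaw": 0.145}
    - {"delta_pos": [2.0, 5.2, 0], "yaw": 0.145}
    - {"delta_pos": [0, 0, 0], "yaw": 0}

```text
t: 2.38
tcp_pos: [0.5321, 0.2737, 0.2465]
tool_rot: [0.233, 0.972, 0.004, 0.001]
force: [0.2, 0.2, -0.3]
finger_gap: 1.001
```

```bash
cat > w.py <<'E'
from h import *
import sys
s=manip.sense();wcal(s);im=manip.snapshot("wrist")
np.save("w.npy",C["wrist"]["world_to_cam"])
print(s["t"],s["tcp_pos"],2*np.arctan2(s["tool_rot"][1],s["tool_rot"][0]),s["q"].round(2))
for p in((.5267,.2458,.092),(.4778,.145,.093),(.5236,.2877,.008)):print((proj("wrist",p)*1.5).round())
cv2.imwrite(f"pics/{sys.argv[1]}.png",cv2.resize(im,None,fx=1.5,fy=1.5,interpolation=cv2.INTER_CUBIC))
E
python3 w.py w2
```

```text
2.375 [0.53205522 0.27374549 0.24653306] 2.6714674201404103 [ 0.29  0.47  1.49  0.01  1.17 -0.82]
[336. 265.]
[154. 269.]
[390. 205.]
```

View pics/w2.png

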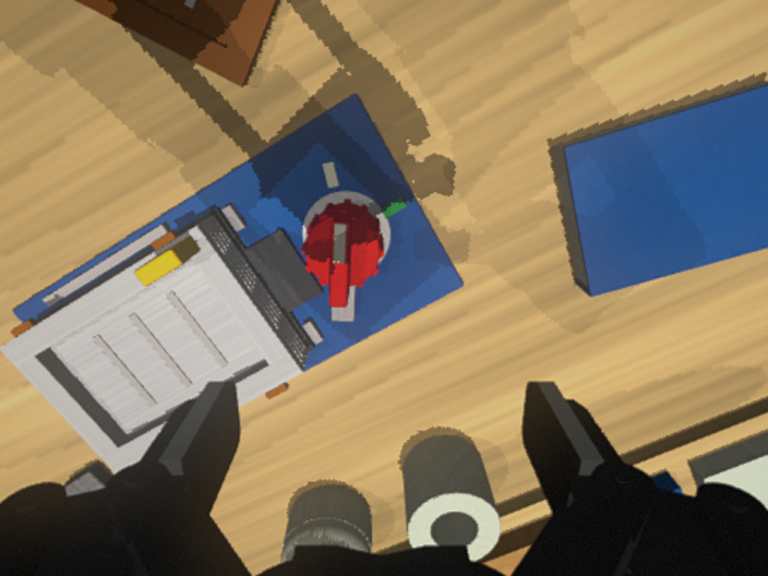

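Wrist view: the bar top runs from about (341,225) to (339,305), with the white stripe end uppermost. The tab top is at about (159,268) and the green mark at (396,208). All three agree with the predictions to within 6 px.

Run:
```python
from h import *
c=dict(manip.get_calibration("wrist"));c["world_to_cam"]=np.load("w.npy");C["wrist"]=c
R=lambda u,v,z:ray("wrist",u/1.5,v/1.5,z)
a,b=R(341,226,.092),R(339.5,304,.092)
print("bar",a,b,(a+b)/2,np.linalg.norm(a-b),np.arctan2(*(a-b)[1::-1]))
print("tab",R(159.5,268,.093));print("mark",R(396,208,.008))
for u,v in((358,94),(462,284)):print("corner",R(u,v,.008))
```

```text
bar [0.50672262 0.26038413 0.092     ] [0.55080909 0.23547211 0.092     ] [0.52876586 0.24792812 0.092     ] 0.05063818059137566 2.627251653443048
tab [0.47899445 0.14836889 0.093     ]
mark [0.5278342  0.29042587 0.008     ]
corner [0.44234725 0.30256552 0.008     ]
corner [0.60735526 0.31048096 0.008     ]
```

>>> send_rows:
  commands:
    - {"delta_pos": [-0.2, -1.4, -4], "yaw": -0.02}
    - {"delta_pos": [-0.2, -1.3, -4], "yaw": -0.02}
    - {"delta_pos": [0, 0, -4], "yaw": 0}
    - {"delta_pos": [0, 0, -3], "yaw": 0}
    - {"delta_pos": [0, 0, 0], "yaw": 0}

```text
t: 3.05
tcp_pos: [0.5246, 0.2368, 0.0939]
tool_rot: [0.259, 0.966, 0.002, 0.0]
force: [-0.2, 0.2, -0.5]
finger_gap: 1.004
```

>>> send_rows:
  commands:
    - {"delta_pos": [0.3, 1.0, -1], "yaw": 0.01}
    - {"delta_pos": [0, 0, -1], "yaw": 0}
    - {"delta_pos": [0, 0, -0.6], "yaw": 0}
    - {"delta_pos": [0, 0, 0], "yaw": 0}

```text
t: 3.55
tcp_pos: [0.5302, 0.247, 0.07]
tool_rot: [0.255, 0.967, 0.003, 0.003]
force: [-0.3, -0.3, -0.9]
finger_gap: 1.0
```

>>> send_rows:
  commands:
    - {"delta_pos": [-0.2, 0, -0.4], "yaw": 0}
    - {"delta_pos": [0, 0, 0], "yaw": 0}
    - {"delta_pos": [0, 0, 0], "yaw": 0}
    - {"delta_pos": [0, 0, 0], "yaw": 0}
    - {"delta_pos": [0, 0, 0], "yaw": 0}
    - {"delta_pos": [0, 0, 0], "yaw": 0}
  grip: 1
  force: 30

```text
t: 4.3
tcp_pos: [0.5286, 0.2477, 0.0667]
tool_rot: [0.255, 0.967, 0.004, 0.004]
force: [-0.5, 0.5, -1.2]
finger_gap: 0.134
```

>>> send_rows:
  commands:
    - {"delta_pos": [0, 0, 0], "yaw": -0.12}
    - {"delta_pos": [0, 0, 0], "yaw": -0.12}
    - {"delta_pos": [0, 0, 0], "yaw": -0.12}
    - {"delta_pos": [0, 0, 0], "yaw": -0.12}
    - {"delta_pos": [0, 0, 0], "yaw": -0.12}
    - {"delta_pos": [0, 0, 0], "yaw": -0.12}
    - {"delta_pos": [0, 0, 0], "yaw": -0.12}
    - {"delta_pos": [0, 0, 0], "yaw": -0.05}
    - {"delta_pos": [0, 0, 0], "yaw": 0}

```text
t: 5.42
tcp_pos: [0.5283, 0.2474, 0.0667]
tool_rot: [0.656, 0.755, 0.001, 0.004]
force: [0.9, -0.2, -0.5]
finger_gap: 0.132
```

Run:
```python
from h import *
s=manip.sense();print(s["tcp_pos"],s["ft_torque"],2*np.arctan2(s["tool_rot"][1],s["tool_rot"][0]))
```

```text
[0.5283314  0.24736563 0.06669434] [ 0.01984384  0.15197356 -0.03893585] 1.7106812773305378
```

>>> send_rows:
  commands:
    - {"delta_pos": [0, 0, 0], "yaw": -0.05}
    - {"delta_pos": [0, 0, 0], "yaw": -0.05}
    - {"delta_pos": [0, 0, 0], "yaw": -0.03}

```text
t: 5.8
tcp_pos: [0.5283, 0.2472, 0.0668]
tool_rot: [0.702, 0.712, -0.0, 0.005]
force: [0.0, 1.5, 0.2]
finger_gap: 0.133
```

Run:
```python
from h import *
s=manip.sense();print(s["tcp_pos"],s["ft_torque"],2*np.arctan2(s["tool_rot"][1],s["tool_rot"][0]))
```

```text
[0.52834309 0.24719502 0.06676956] [0.11632864 0.22296466 1.05873986] 1.584987916923755
```

>>> send_rows:
  commands:
    - {"delta_pos": [0, 0, 0], "yaw": 0}
    - {"delta_pos": [0, 0, 0], "yaw": 0}
    - {"delta_pos": [0, 0, 0], "yaw": 0}
    - {"delta_pos": [0, 0, 0], "yaw": 0}
    - {"delta_pos": [0, 0, 3], "yaw": 0}
    - {"delta_pos": [0, 0, 4], "yaw": 0.05}
    - {"delta_pos": [-2.5, -5, 4], "yaw": 0}
    - {"delta_pos": [-2.5, -5, 0], "yaw": 0}
    - {"delta_pos": [0, 0, 0], "yaw": 0}
  grip: -1

```text
t: 6.92
tcp_pos: [0.4798, 0.1495, 0.1755]
tool_rot: [0.684, 0.73, 0.0, 0.006]
force: [0.3, 0.3, 0.1]
finger_gap: 0.998
```

```bash
python3 w.py w3
```

```text
6.925 [0.47982274 0.14950542 0.17551165] 1.6354010845090718 [ 0.08  0.44  1.8  -0.01  0.89  0.03]
[506.  82.]
[374. 300.]
[474.   6.]
```

View pics/w3.png

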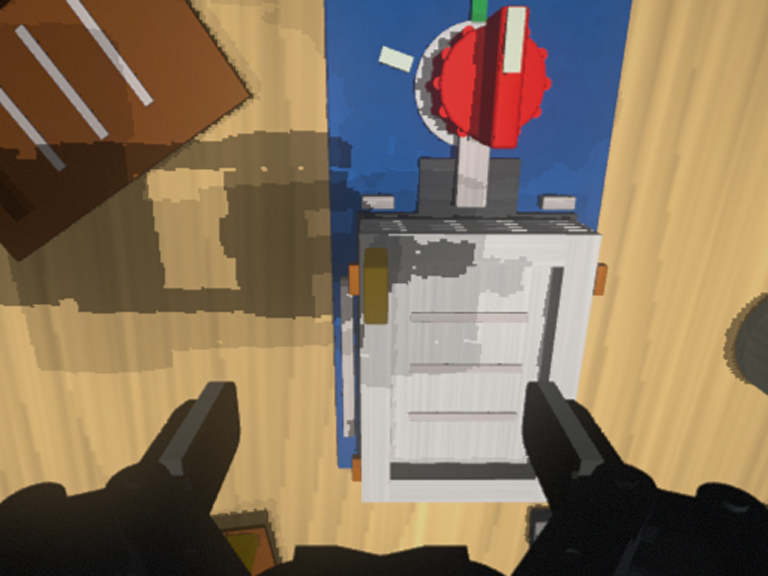

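Collar locked: the stripe points at the green mark near (478,10), and the tongue at (473,180) lies over the carrier. The tab top is at about (375,291), almost under the TCP, so I'll descend and grip lightly.

>>> send_rows:
  commands:
    - {"delta_pos": [-0.1, -0.1, -4], "yaw": 0}
    - {"delta_pos": [0, 0, -4], "yaw": 0}
    - {"delta_pos": [0, 0, -2], "yaw": 0}
    - {"delta_pos": [0, 0, -0.5], "yaw": 0}
    - {"delta_pos": [0, 0, 0], "yaw": 0}
  grip: -1

```text
t: 7.6
tcp_pos: [0.4874, 0.1536, 0.0688]
tool_rot: [0.683, 0.731, 0.006, 0.01]
force: [0.2, -0.1, -0.4]
finger_gap: 1.002
```

>>> send_rows:
  commands:
    - {"delta_pos": [-0.5, -0.3, 0], "yaw": 0}
    - {"delta_pos": [-0.4, -0.3, 0], "yaw": 0}
    - {"delta_pos": [0, 0, -0.3], "yaw": 0}
    - {"delta_pos": [0, 0, -0.3], "yaw": 0}
    - {"delta_pos": [0, 0, 0], "yaw": 0}

```text
t: 8.22
tcp_pos: [0.4796, 0.1477, 0.065]
tool_rot: [0.683, 0.731, 0.008, 0.012]
force: [0.9, 0.1, 0.1]
finger_gap: 0.997
```

>>> send_rows:
  commands:
    - {"delta_pos": [-0.1, 0, -0.3], "yaw": 0}
    - {"delta_pos": [0, 0, 0], "yaw": 0}
    - {"delta_pos": [0, 0, 0], "yaw": 0}
    - {"delta_pos": [0, 0, 0], "yaw": 0}
    - {"delta_pos": [0, 0, 0], "yaw": 0}
    - {"delta_pos": [0, 0, 0], "yaw": 0}
  grip: 1
  force: 22

```text
t: 8.98
tcp_pos: [0.4786, 0.1477, 0.0617]
tool_rot: [0.683, 0.73, 0.008, 0.011]
force: [1.4, 0.4, -0.6]
finger_gap: 0.137
```

Run:
```python
from h import *
s=manip.sense();print(s["tcp_pos"],s["force"],s["ft_torque"],Ro.from_quat(s["tool_rot"]).as_matrix()[:,2])
```

```text
[0.47857989 0.14769685 0.0616933 ] [ 1.35504402  0.36260937 -0.60432084] [-0.02948657  0.33703143 -0.10424859] [ 0.02726839 -0.0035359  -0.99962189]
```

>>> send_rows:
  commands:
    - {"delta_pos": [0, -0.07, 0.4], "yaw": 0}
    - {"delta_pos": [0, -0.07, 0.4], "yaw": 0}
    - {"delta_pos": [0, -0.08, 0.4], "yaw": 0}
    - {"delta_pos": [0, -0.09, 0.4], "yaw": 0}
    - {"delta_pos": [0, 0, 0], "yaw": 0}

```text
t: 9.6
tcp_pos: [0.4771, 0.144, 0.0779]
tool_rot: [0.683, 0.73, 0.007, 0.01]
force: [0.6, -1.0, -3.0]
finger_gap: 0.135
```

Run:
```python
from h import *
s=manip.sense();print(s["tcp_pos"],s["force"],s["ft_torque"],Ro.from_quat(s["tool_rot"]).as_matrix()[:,2])
a=manip.snapshot("scene")[130:220,240:330];b=manip.snapshot("side")[172:272,195:295]
r=lambda i:cv2.resize(i,(400,400),interpolation=cv2.INTER_CUBIC)
cv2.imwrite("pics/p1.png",np.hstack([r(a),r(b)]))
```

```text
[0.47709925 0.14403076 0.07787002] [ 0.56250939 -1.035183   -2.95904453] [ 0.18206155  0.17752114 -0.01600543] [ 0.02392421 -0.00387814 -0.99970625]
```

View pics/p1.png

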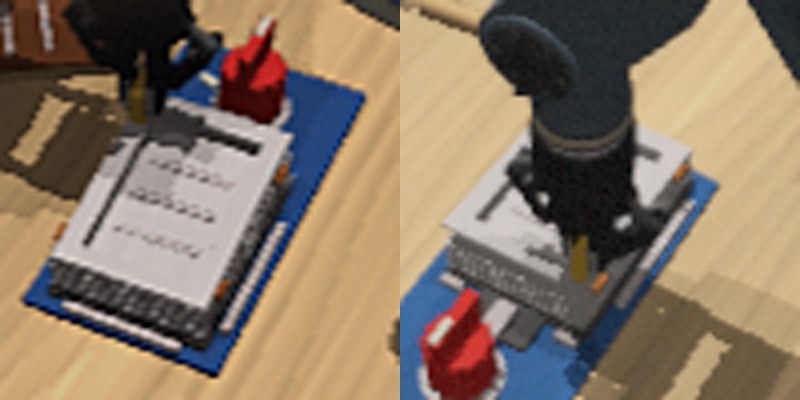

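The tab corner is up 16 mm, and the -y edge still rests on the stack at (50,265)–(215,318). The pivot works, so I'll continue the arc.

>>> send_rows:
  commands:
    - {"delta_pos": [0, -0.1, 0.4], "yaw": 0}
    - {"delta_pos": [0, -0.11, 0.4], "yaw": 0}
    - {"delta_pos": [0, -0.12, 0.4], "yaw": 0}
    - {"delta_pos": [0, -0.13, 0.4], "yaw": 0}
    - {"delta_pos": [0, -0.14, 0.4], "yaw": 0}
    - {"delta_pos": [0, -0.15, 0.4], "yaw": 0}
    - {"delta_pos": [0, 0, 0], "yaw": 0}

```text
t: 10.58
tcp_pos: [0.4779, 0.1363, 0.1041]
tool_rot: [0.683, 0.731, 0.008, 0.011]
force: [-1.4, 0.4, -1.3]
finger_gap: 0.133
```

Run:
```python
from h import *
s=manip.sense();print(s["tcp_pos"],s["force"],s["ft_torque"],Ro.from_quat(s["tool_rot"]).as_matrix()[:,2])
a=manip.snapshot("scene")[130:220,240:330];b=manip.snapshot("side")[172:272,195:295]
r=lambda i:cv2.resize(i,(400,400),interpolation=cv2.INTER_CUBIC)
cv2.imwrite("pics/p2.png",np.hstack([r(a),r(b)]))
```

```text
[0.47789167 0.13631932 0.10412327] [-1.41598424  0.39229998 -1.29818615] [0.0596786  0.1171467  0.05201079] [ 0.02640822 -0.00373489 -0.99964427]
```

View pics/p2.png

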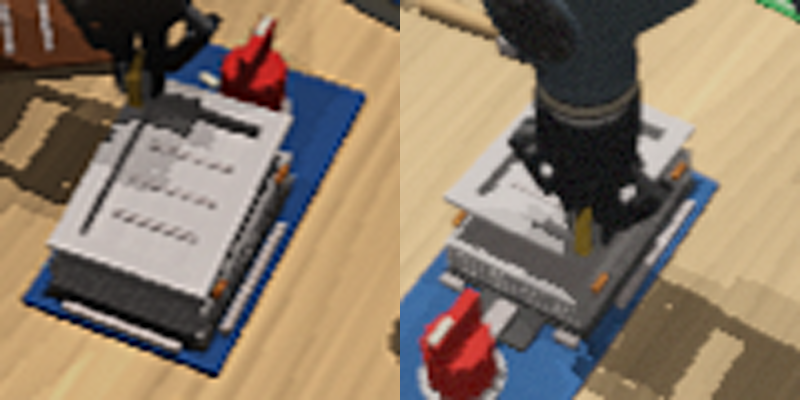

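The tray is now free, since the force is only its weight. The far edge seems to have risen about 1 cm too. I'll lower slightly so the far corner rests again while the tab stays about 3 cm up.

>>> send_rows:
  commands:
    - {"delta_pos": [0, 0.1, -0.4], "yaw": 0}
    - {"delta_pos": [0, 0.1, -0.4], "yaw": 0}
    - {"delta_pos": [0, 0.05, -0.2], "yaw": 0}
    - {"delta_pos": [0, 0, 0], "yaw": 0}

```text
t: 11.18
tcp_pos: [0.4771, 0.1392, 0.0923]
tool_rot: [0.683, 0.731, 0.007, 0.01]
force: [0.6, -0.0, -1.8]
finger_gap: 0.137
```

Run:
```python
from h import *
s=manip.sense();print(s["tcp_pos"],s["force"],s["ft_torque"])
a=manip.snapshot("scene")[130:220,240:330];b=manip.snapshot("side")[172:272,195:295]
r=lambda i:cv2.resize(i,(400,400),interpolation=cv2.INTER_CUBIC)
cv2.imwrite("pics/p3.png",np.hstack([r(a),r(b)]))
```

```text
[0.47713213 0.13916678 0.09234184] [ 0.57528224 -0.04877658 -1.82180692] [ 0.06081844  0.07154913 -0.02224185]
```

View pics/p3.png

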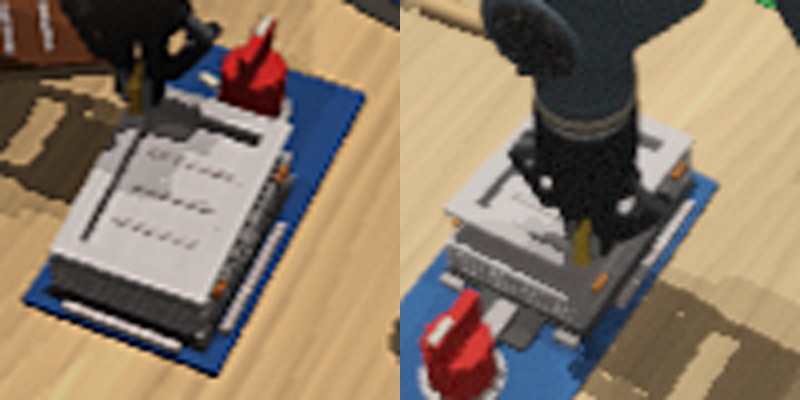

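Run:
```python
from h import *
t=[]
for n in("crop","p1","p2","p3"):
    i=cv2.imread(f"pics/{n}.png")[80:360,10:320]
    i=cv2.resize(i,(400,300),interpolation=cv2.INTER_CUBIC)
    for k in range(0,300,50):cv2.line(i,(0,k),(8,k),(0,0,255),1)
    t.append(i)
cv2.imwrite("pics/m.png",np.vstack([np.hstack(t[:2]),np.hstack(t[2:])]))
```

```text
(no output)
```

View pics/m.png

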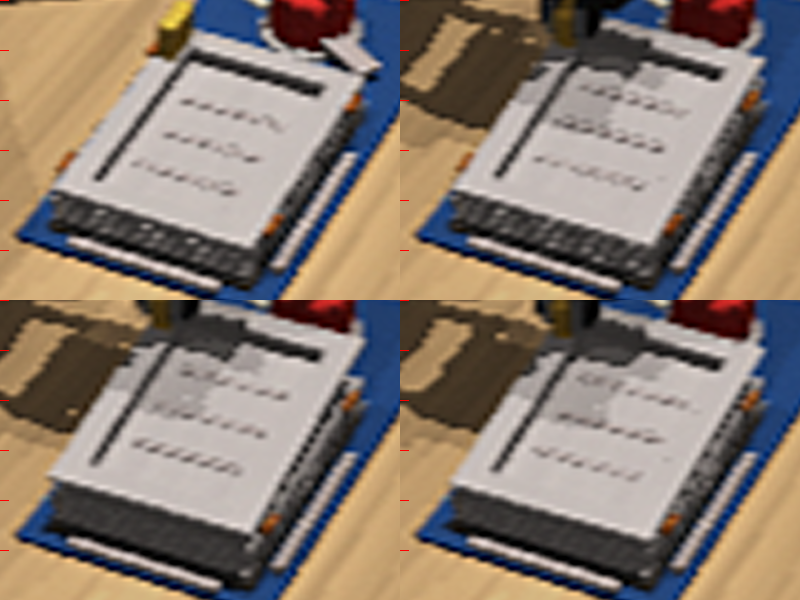

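Montage: at a 16 mm rise the far edge was still on the stack. Now it hovers about 3–4 mm above it, so I'll lower it onto the rim.

>>> send_rows:
  commands:
    - {"delta_pos": [0, 0.05, -0.2], "yaw": 0}
    - {"delta_pos": [0, 0.05, -0.2], "yaw": 0}
    - {"delta_pos": [0, 0, -0.1], "yaw": 0}
    - {"delta_pos": [0, 0, 0], "yaw": 0}

```text
t: 11.78
tcp_pos: [0.4775, 0.1402, 0.0874]
tool_rot: [0.683, 0.731, 0.007, 0.01]
force: [-0.1, -0.8, -1.2]
finger_gap: 0.135
```

Run:
```python
from h import *
s=manip.sense();print(s["tcp_pos"],s["force"],s["ft_torque"])
```

```text
[0.47748973 0.1401988  0.08742486] [-0.05161098 -0.80130443 -1.17879691] [0.05193791 0.10093485 0.0145574 ]
```

>>> send_rows:
  commands:
    - {"delta_pos": [0, 0.03, -0.2], "yaw": 0}
    - {"delta_pos": [0, 0.03, -0.15], "yaw": 0}
    - {"delta_pos": [0, 0, 0], "yaw": 0}

```text
t: 12.15
tcp_pos: [0.4777, 0.1407, 0.0839]
tool_rot: [0.683, 0.731, 0.007, 0.011]
force: [-1.0, -0.0, 0.7]
finger_gap: 0.141
```

Run:
```python
from h import *
f=[]
for k in range(3):
    im=manip.snapshot("scene");s=manip.sense();f.append(s["force"])
print(s["tcp_pos"],np.mean(f,0),s["ft_torque"])
i=cv2.resize(im[130:220,240:330],(400,400),interpolation=cv2.INTER_CUBIC)[80:360,10:320]
i=cv2.resize(i,(400,300),interpolation=cv2.INTER_CUBIC);a=cv2.imread("pics/m.png")
cv2.imwrite("pics/m2.png",np.hstack([a[:300,:400],i]))
```

```text
[0.47767836 0.14075996 0.08402174] [-0.33103575 -0.32289931  0.87491776] [-0.12316972  0.10800492 -0.04248632]
```

View pics/m2.png

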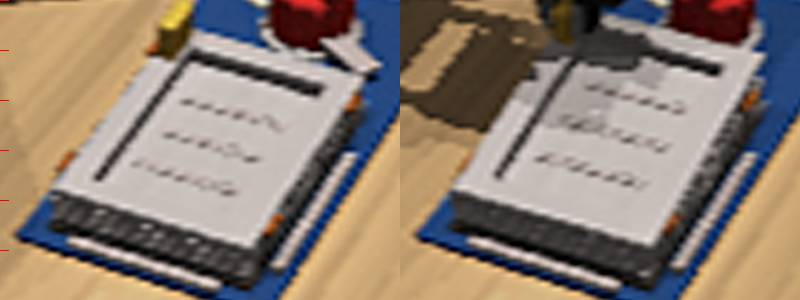

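The far edge is back on the rim with the tab about 22 mm up; Fz went from -1.2 to +0.9 N, which shows contact. I'll tighten the grip and lift clear.

>>> send_rows:
  commands:
    - {"delta_pos": [0, 0, 0], "yaw": 0}
    - {"delta_pos": [0, 0, 0], "yaw": 0}
    - {"delta_pos": [0, 0, 1], "yaw": 0}
    - {"delta_pos": [0, 0, 2], "yaw": 0}
    - {"delta_pos": [0, 0, 3], "yaw": 0}
    - {"delta_pos": [0, 0, 4], "yaw": 0}
    - {"delta_pos": [0, 0, 4], "yaw": 0}
    - {"delta_pos": [0, -1, 3], "yaw": 0}
    - {"delta_pos": [0, -2, 0], "yaw": 0}
  force: 90

```text
t: 13.42
tcp_pos: [0.4761, 0.1116, 0.2622]
tool_rot: [0.682, 0.731, 0.008, 0.01]
force: [-0.1, -0.2, -1.6]
finger_gap: 0.129
```

>>> send_rows:
  commands:
    - {"delta_pos": [0.5, -4, 0], "yaw": 0}
    - {"delta_pos": [0.5, -4, 0], "yaw": 0}
    - {"delta_pos": [0.5, -4, 0], "yaw": 0}
    - {"delta_pos": [0.5, -4, 0], "yaw": 0}
    - {"delta_pos": [0.5, -4, 0], "yaw": 0}
    - {"delta_pos": [0.5, -4, 0], "yaw": 0}
    - {"delta_pos": [0.5, -4, 0], "yaw": 0}
    - {"delta_pos": [0.5, -3, 0], "yaw": 0}
    - {"delta_pos": [0.3, -2, 0], "yaw": 0}
    - {"delta_pos": [0, 0, 0], "yaw": 0}

```text
t: 14.68
tcp_pos: [0.5165, -0.2274, 0.2675]
tool_rot: [0.682, 0.731, 0.011, 0.012]
force: [-1.1, 0.9, -1.6]
finger_gap: 0.124
```

>>> send_rows:
  commands:
    - {"delta_pos": [0.2, -1.2, -4], "yaw": 0}
    - {"delta_pos": [0, -1.2, -4], "yaw": 0}
    - {"delta_pos": [0, 0, -4], "yaw": 0}
    - {"delta_pos": [0, 0, -3], "yaw": 0}
    - {"delta_pos": [0, 0, -2], "yaw": 0}
    - {"delta_pos": [0, 0, -1], "yaw": 0}
    - {"delta_pos": [0, 0, 0], "yaw": 0}

```text
t: 15.55
tcp_pos: [0.5182, -0.2418, 0.0854]
tool_rot: [0.679, 0.734, 0.013, 0.01]
force: [0.5, 0.7, -0.7]
finger_gap: 0.124
```

Run:
```python
from h import *
f=[]
for k in range(3):
    im=manip.snapshot("side");s=manip.sense();f.append(s["force"])
print(s["tcp_pos"],np.mean(f,0),s["ft_torque"],Ro.from_quat(s["tool_rot"]).as_matrix()[:,2])
im2=manip.snapshot("scene")
a=cv2.resize(im[100:200,230:340],(400,364),interpolation=cv2.INTER_CUBIC)
b=cv2.resize(im2[200:330,170:300],(400,400),interpolation=cv2.INTER_CUBIC)[:364]
cv2.imwrite("pics/mat1.png",np.hstack([b,a]))
```

```text
[ 0.51916198 -0.2430466   0.08670238] [ 0.7299072   0.48388559 -1.28271306] [0.08242965 0.05901599 0.02423577] [ 0.03545922  0.00258956 -0.99936777]
```

View pics/mat1.png

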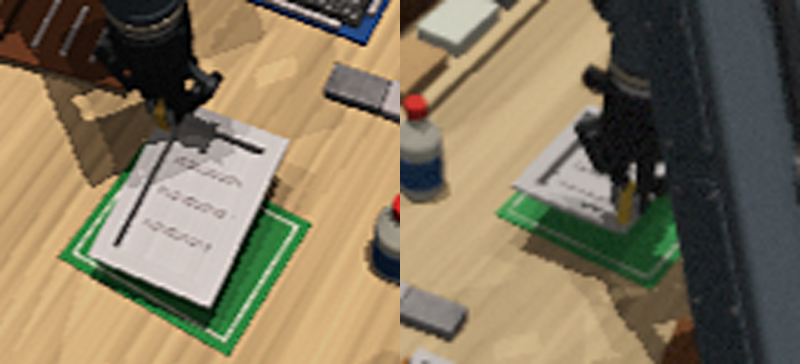

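View count is now 12, so from here I'll use numbers only. The picture shows the tray tilted over the mat, low edge toward -y. I'll level it by touching it down lightly on the mat.

>>> send_rows:
  commands:
    - {"delta_pos": [0, -0.6, -1.5], "yaw": 0}
    - {"delta_pos": [0, -0.6, -1.0], "yaw": 0}
    - {"delta_pos": [0, 0, -0.7], "yaw": 0}
    - {"delta_pos": [0, 0, 0], "yaw": 0}
    - {"delta_pos": [0, 0, 0], "yaw": 0}

```text
t: 16.38
tcp_pos: [0.5196, -0.2572, 0.0533]
tool_rot: [0.68, 0.733, 0.013, 0.013]
force: [0.8, -0.4, -0.6]
finger_gap: 0.13
```

>>> send_rows:
  commands:
    - {"delta_pos": [0, 0, 0], "yaw": 0}
    - {"delta_pos": [0, 0, 0], "yaw": 0}
    - {"delta_pos": [0, 0.1, -0.3], "yaw": 0}
    - {"delta_pos": [0, 0.1, -0.3], "yaw": 0}
    - {"delta_pos": [0, 0.1, -0.3], "yaw": 0}
    - {"delta_pos": [0, 0, 0], "yaw": 0}
  force: 22

```text
t: 17.12
tcp_pos: [0.5202, -0.2541, 0.0446]
tool_rot: [0.68, 0.733, 0.013, 0.014]
force: [-0.7, 0.4, 1.0]
finger_gap: 0.122
```

>>> send_rows:
  commands:
    - {"delta_pos": [0, 0.1, -0.3], "yaw": 0}
    - {"delta_pos": [0, 0.1, -0.3], "yaw": 0}
    - {"delta_pos": [0, 0.1, -0.3], "yaw": 0}
    - {"delta_pos": [0, 0, -0.2], "yaw": 0}
    - {"delta_pos": [0, 0, 0], "yaw": 0}

```text
t: 17.75
tcp_pos: [0.5211, -0.2511, 0.0375]
tool_rot: [0.68, 0.733, 0.013, 0.017]
force: [-2.2, -0.9, 3.0]
finger_gap: 0.124
```

>>> send_rows:
  commands:
    - {"delta_pos": [0, 0, -0.2], "yaw": 0}
    - {"delta_pos": [0, 0, -0.2], "yaw": 0}
    - {"delta_pos": [0, 0, 0], "yaw": 0}

```text
t: 18.12
tcp_pos: [0.5211, -0.2506, 0.0357]
tool_rot: [0.68, 0.733, 0.013, 0.018]
force: [-1.1, -0.3, 2.8]
finger_gap: 0.123
```

>>> send_rows:
  commands:
    - {"delta_pos": [0, 0.05, -0.4], "yaw": 0}
    - {"delta_pos": [0, 0.05, -0.4], "yaw": 0}
    - {"delta_pos": [0, 0, -0.2], "yaw": 0}
    - {"delta_pos": [0, 0, 0], "yaw": 0}

```text
t: 18.62
tcp_pos: [0.5213, -0.2482, 0.0279]
tool_rot: [0.68, 0.733, 0.013, 0.019]
force: [-1.7, -0.4, 4.6]
finger_gap: 0.126
```

Run:
```python
from h import *
s=manip.sense();print(s["tcp_pos"],s["force"],s["ft_torque"],Ro.from_quat(s["tool_rot"]).as_matrix()[:,2])
```

```text
[ 0.5213313  -0.24821147  0.02786631] [-1.6929153  -0.39843254  4.55358292] [-0.697228    0.36182028 -0.29446992] [ 0.04552552 -0.00605885 -0.9989448 ]
```

>>> send_rows:
  commands:
    - {"delta_pos": [0, 0, -0.3], "yaw": 0}
    - {"delta_pos": [0, 0, -0.3], "yaw": 0}
    - {"delta_pos": [0, 0, 0], "yaw": 0}

```text
t: 19.0
tcp_pos: [0.5213, -0.248, 0.0274]
tool_rot: [0.679, 0.733, 0.013, 0.02]
force: [-0.3, -0.3, -1.8]
finger_gap: 0.125
```

Run:
```python
from h import *
s=manip.sense();print(s["tcp_pos"],s["force"],s["ft_torque"],Ro.from_quat(s["tool_rot"]).as_matrix()[:,2])
```

```text
[ 0.52134678 -0.24797528  0.02743479] [-0.28180384 -0.33601854 -1.80261501] [ 0.0516642   0.13535439 -0.00431561] [ 0.04716801 -0.00735712 -0.99885988]
```

>>> send_rows:
  commands:
    - {"delta_pos": [0, 0, -0.4], "yaw": 0}

```text
t: 19.12
tcp_pos: [0.5216, -0.248, 0.0263]
tool_rot: [0.679, 0.733, 0.014, 0.02]
force: [-9.8, 6.5, 44.4]
finger_gap: 0.132
```

>>> send_rows:
  commands:
    - {"delta_pos": [0, 0, -0.4], "yaw": 0}

```text
t: 19.25
tcp_pos: [0.5217, -0.248, 0.0263]
tool_rot: [0.679, 0.734, 0.013, 0.021]
force: [-9.8, 4.3, 40.8]
finger_gap: 0.124
```

Run:
```python
from h import *
s=manip.sense();print(s["tcp_pos"],s["force"],s["ft_torque"],Ro.from_quat(s["tool_rot"]).as_matrix()[:,2])
```

```text
[ 0.52166592 -0.24799341  0.02631854] [-9.84015146  4.2704053  40.81376429] [ 0.24757557  1.27111324 -0.14550849] [ 0.04915995 -0.00873626 -0.99875271]
```

It is flat on the mat: z stopped at 0.026 as expected. I pressed harder than I meant to, about 44 N through the tray. Now I'll unload, tighten and lift slowly.

>>> send_rows:
  commands:
    - {"delta_pos": [0, 0, 0], "yaw": 0}
    - {"delta_pos": [0, 0, 0], "yaw": 0}

```text
t: 19.5
tcp_pos: [0.5219, -0.2481, 0.0271]
tool_rot: [0.679, 0.734, 0.014, 0.022]
force: [0.2, -0.9, -1.4]
finger_gap: 0.123
```

>>> send_rows:
  commands:
    - {"delta_pos": [0, 0, 0], "yaw": 0}
    - {"delta_pos": [0, 0, 0], "yaw": 0}
    - {"delta_pos": [0, 0, 0], "yaw": 0}
  force: 100

```text
t: 19.88
tcp_pos: [0.5219, -0.248, 0.0266]
tool_rot: [0.679, 0.734, 0.014, 0.021]
force: [-2.3, 1.2, 6.5]
finger_gap: 0.124
```

>>> send_rows:
  commands:
    - {"delta_pos": [0, 0, 1], "yaw": 0}
    - {"delta_pos": [0, 0, 2], "yaw": 0}
    - {"delta_pos": [0, 0, 2], "yaw": 0}
    - {"delta_pos": [0, 0, 2], "yaw": 0}
    - {"delta_pos": [0, 0, 2], "yaw": 0}
    - {"delta_pos": [0, 0, 2], "yaw": 0}
    - {"delta_pos": [0, 0, 2], "yaw": 0}
    - {"delta_pos": [0, 0, 2], "yaw": 0}
    - {"delta_pos": [0, 0, 0.5], "yaw": 0}
    - {"delta_pos": [0, 0, 0], "yaw": 0}

```text
t: 21.12
tcp_pos: [0.519, -0.2455, 0.182]
tool_rot: [0.679, 0.734, 0.013, 0.015]
force: [0.3, 0.8, -2.3]
finger_gap: 0.124
```

Run:
```python
from h import *
s=manip.sense();print(s["t"],s["tcp_pos"],s["force"],s["ft_torque"],Ro.from_quat(s["tool_rot"]).as_matrix()[:,2],2*np.arctan2(s["tool_rot"][1],s["tool_rot"][0]))
for n in("scene","side"):
    im=manip.snapshot(n);cv2.imwrite(f"pics/f_{n}.png",im)
    # bright low-saturation blob near the predicted tray centre
    ctr=np.array([s["tcp_pos"][0]+.0603,s["tcp_pos"][1]-.0642,s["tcp_pos"][2]-.0237+.019])
    P=[proj(n,ctr+np.array([.998*a-.065*b,.065*a+.998*b,0])) for a,b in((-.065,-.09),(.065,-.09),(.065,.09),(-.065,.09))]
    h=cv2.cvtColor(im,cv2.COLOR_BGR2HSV);m=((h[...,1]<45)&(h[...,2]>110)).astype(np.uint8)
    m=cv2.morphologyEx(m,cv2.MORPH_OPEN,np.ones((2,2)))
    k,l,st,ce=cv2.connectedComponentsWithStats(m)
    c=proj(n,ctr);j=1+np.argmax([-np.hypot(*(ce[i]-c))+.02*st[i,4] if st[i,4]>150 else -1e9 for i in range(1,k)])
    cn=max(cv2.findContours((l==j).astype(np.uint8),0,1)[0],key=cv2.contourArea)
    print(n,"pred",np.round(P,1).tolist(),"blob",st[j].tolist())
    print(" poly",cv2.approxPolyDP(cv2.convexHull(cn),3,True)[:,0].tolist())
```

```text
21.125 [ 0.51895486 -0.245478    0.18200077] [ 0.29847873  0.76541873 -2.26777866] [ 0.05685575  0.07303245 -0.02409412] [ 4.00868361e-02 -6.15422285e-04 -9.99196010e-01] 1.6475270371759891
scene pred [[189.9, 265.0], [232.9, 284.2], [262.5, 231.0], [222.2, 214.9]] blob [373, 75, 139, 309, 22358]
 poly [[510, 77], [511, 383], [373, 382], [391, 257], [404, 213], [448, 108], [464, 80]]
side pred [[315.1, 114.1], [283.8, 103.8], [260.7, 130.9], [293.6, 142.7]] blob [0, 0, 295, 180, 24734]
 poly [[290, 0], [294, 25], [0, 179], [0, 0]]
```

>>> send_rows:
  commands:
    - {"delta_pos": [0, -0.5, 0], "yaw": 0}
    - {"delta_pos": [0, 0, 0], "yaw": 0}
    - {"delta_pos": [0, 0, 0], "yaw": 0}

```text
t: 21.6
tcp_pos: [0.5178, -0.2502, 0.1794]
tool_rot: [0.679, 0.733, 0.013, 0.012]
force: [-0.2, -0.5, -0.7]
finger_gap: 0.127
```

Run:
```python
from h import *
s=manip.sense();print(s["t"],s["tcp_pos"],Ro.from_quat(s["tool_rot"]).as_matrix()[:,2],abs(s["qd"]).max())
ctr=np.array([s["tcp_pos"][0]+.0603,s["tcp_pos"][1]-.0642,s["tcp_pos"][2]-.0237+.019])
loc=lambda a,b,c:ctr+np.array([.998*a-.065*b,.065*a+.998*b,c])
for n in("scene","side"):
    im=manip.snapshot(n);cv2.imwrite(f"pics/g_{n}.png",im)
    P=np.array([proj(n,loc(a,b,0)) for a,b in((-.065,-.09),(.065,-.09),(.065,.09),(-.065,.09))])
    x0,y0=(P.min(0)-14).astype(int);x1,y1=(P.max(0)+14).astype(int)
    h=cv2.cvtColor(im[y0:y1,x0:x1],cv2.COLOR_BGR2HSV);m=((h[...,1]<50)&(h[...,2]>105)).astype(np.uint8)
    k,l,st,ce=cv2.connectedComponentsWithStats(m);j=1+st[1:,4].argmax()
    cn=max(cv2.findContours((l==j).astype(np.uint8),0,1)[0],key=cv2.contourArea)
    print(n,"pred",P.round(1).tolist(),"\n hull",(cv2.approxPolyDP(cv2.convexHull(cn),2,True)[:,0]+[x0,y0]).tolist(),st[j,4])
    print(" sens px per rad tilt (about x at -y edge, about y at +x edge):",(proj(n,loc(0,-.09,-.022))-proj(n,loc(0,-.09,0))).round(1))
```

```text
21.6 [ 0.51783892 -0.25020639  0.17941242] [ 0.0361068   0.00236793 -0.99934513] 0.005957992884394496
scene pred [[188.7, 266.7], [231.6, 286.0], [261.4, 232.5], [221.1, 216.4]] 
 hull [[229, 221], [261, 232], [233, 285], [190, 267], [211, 233]] 2370
 sens px per rad tilt (about x at -y edge, about y at +x edge): [0.9 3.7]
side pred [[315.9, 114.1], [284.7, 103.9], [261.7, 130.8], [294.5, 142.6]] 
 hull [[288, 105], [291, 137], [285, 139], [263, 131], [284, 104]] 428
 sens px per rad tilt (about x at -y edge, about y at +x edge): [-0.4  4.7]
```

Run:
```python
from h import *
a=cv2.imread("pics/p1.png")[:,:400];b=cv2.resize(cv2.imread("pics/g_scene.png")[130:220,240:330],(400,400),interpolation=cv2.INTER_CUBIC)
d=cv2.absdiff(a,b).max(2)
print("collar",d[20:120,230:290].mean(),"lips/carrier",d[300:360,60:220].mean(),d[220:320,225:280].mean(),"bench",d[320:390,250:390].mean())
print(manip.sign_off())
```

```text
collar 10.537166666666666 lips/carrier 9.190416666666666 13.822545454545455 bench 7.0721428571428575
the job is handed in; nothing more can be done
None
```

I turned the collar to its hard stop and let go, peeled the top tray off by its yellow tab, and handed the job in with the tray held over the middle of the mat. The robot's clock was at about 22 s. No verdict was given.

**What I did**
- **Collar:** it met the stop with about 1.06 N m of reaction. The wrist picture then showed the stripe at the green mark and the tongue over the carrier plate.
- **Peel:** I used a light 22 N grip so the tray could pivot on the tab. A picture at 16 mm of tab rise showed the far edge still on the stack.
- **Levelling:** the tool cannot tilt, so I touched the tray down flat on the mat to level it. I then tightened the grip and raised it again.

**Last checks**
- **Position:** the tray centre is estimated at (0.578, -0.314), against (0.579, -0.315) for the mat centre. That is about 15 cm above the mat.
- **Level:** three rim corners in the scene view matched a level tray to about 1.5 px. The tool's tilt changed by under 1° after levelling, and the arm was still.
- **Surroundings:** comparing pictures from before and after showed only small differences around the collar and the stack's lips. I had used all 12 picture views, so I did not look at the final scene myself, and I did not compare the bystanders' positions.

**What went less cleanly**
- **Far edge lifted early:** by a tab rise of about 42 mm the far edge had come up about 9 mm. I lowered the tray until that edge rested again with the tab about 22 mm up, then lifted.
- **Force on the mat:** levelling briefly pressed the tray on the mat with 41–44 N at the wrist. That is over the 40 N figure for the arm and gripper body. The load appeared to go through the held tray, but I did not confirm that.

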